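Dispense one catalyst tablet into the porcelain dish

ROBOT

A 7-joint arm with a two-finger parallel gripper is mounted at the origin on a cart in front of the work surface, level with it; the furniture and walls round the work are solid. World frame = base frame: x ahead of the robot, y to its left, z up, the work surface at z = 0. Lengths are in m, angles in degrees, forces in N, time in s.
With the tool pointing down it reaches from about 0.35 to 0.9 m from the base axis. Payload 7.2 kg.
Tool frame: the origin (TCP) lies at the very end of the fingers, on their centre line; the grasp point (between the pads) lies 19 mm behind it (ctrl.tcp_to_grasp is the distance from the TCP to the grasp point, in m); z points along the fingers, y is the line along which they close (so a half turn about z gives the same grasp; the last joint's range is limited). The gripper opens to 88 mm and grips with 3 to 60 N. Pads are 20 mm wide; open, the fingers measure 115 mm over their backs; the gripper's body (75 mm by 178 mm) begins 61 mm behind the grasp point.
Start: joints at [60.378, 23.554, -0.728, 91.456, 0.321, 64.991, -4.71], TCP at [0.271, -0.563, 0.223] pointing down, gripper open.
Joint ranges: [-169.25, 169.25], [-16.82, 113.86], [-84.01, 82.57], [7.8, 145.47], [-59.2, 239.2], [7.22, 106.19], [-163.78, 163.78]. Speed limits (degrees/s): [136.94, 136.94, 172.46, 172.46, 180, 180, 180].

INTERFACE

Orientations are given as [roll, pitch, yaw] about the fixed x, y, z axes, in that order (R = Rz(yaw) Ry(pitch) Rx(roll)).
In Python, from workcell import readout, cams, workorder, ctrl gives the robot as it stands. The module is installed in compiled form; this text tells all that it offers.
- The arm moves only by the tool inch_along, called after ">>>" as name(argument=value, ...) on one line, values as JSON. Schema: {"type":"object","properties":{"plan":{"type":"array","items":{"type":"number"},"minItems":6,"maxItems":120},"jaw":{"type":"number"},"grip_force":{"type":"number"},"only":{"type":"string"},"quiet":{"type":"boolean"},"lines":{"type":"string"}},"required":["plan"],"additionalProperties":false}. plan is one flat list of numbers that holds 1 to 20 rows one after another, with no inner brackets; each row has 6 numbers: dx, dy, dz in parts of the range, where 1.0 means 0.8 m, then a rotation vector rx, ry, rz in fractions of the full range, 1 being 360 degrees; each row is the pose to reach, as a shift and turn from the pose commanded when the call began, along the tool's axes at that moment; what a row does not reach only later rows make up. A row lasts 1/8 s, in which the tool goes at most 0.0625 m and 10.7 degrees, less where a joint would pass 70% of its speed; a pose out of reach is approached as far as the arm can. jaw is the finger opening in m, set as the call begins (left out keeps the last). The fingers move at their own pace and stop on an object; grip_force is the grip in N (left out, the last holds). Time passes only in rows, so rows that do not move let the fingers close. The tool returns the time, the measured TCP pose, the force, the opening and the grip force at its end. only (a regular expression) keeps the lines of the reply that match it, lines (a string "A,B") keeps lines A to B, and quiet returns only ok. Shift and turn numbers lie between -1 and 1, and a call with a number outside is refused. Input that does not fit is refused with a message, and nothing moves.
- readout.get_state(): the state, without advancing time (a new reading comes with each control period).
- cams.get_image(name): name is "scene" or "top" or "wrist"; returns the picture (400x640x3 uint8, red, green, blue); there is no depth.
- cams.camera_info(name): a dict with "K" (3x3 intrinsics, pixels), "k1" (the pictures are not rectified: a ray, as slopes to the right and down, at radius r is drawn at 1 + k1 r^2 times it, then the intrinsics apply), "extrinsics" (4x4, takes a point from world to camera coordinates). Camera axes: x right, y down, z forward; pixel columns grow to the right and rows downward; lengths in m; the calibration is good to about 2 mm. A picture is of the moment at which its call begins: read the wrist's pose just before it. camera_info takes no time and is no camera call; for the wrist camera it gives the pose at the moment of the call.
- workorder.sign_off(): hands the job in; it is judged then, once.
The state is a dict: "time_s": time; "q": joint angles; "joint_velocities": joint speeds; "effort": joint torques, N m; "tool_pos": TCP position; "ee_rot": TCP orientation; "wrist_force": force on the tool from outside, world axes, zero at the start; "wrist_torque": the same for the moment, N m; "grip_width": finger opening in m; "grip_force": force on a finger pad.
Only numpy, scipy, OpenCV 4.12 (cv2) and the standard library are available. Lean on these libraries where they do the work, as an engineer would, in place of code of your own. Each camera call takes 0.05 s, during which the arm holds its last target. There are 200 camera calls.

TASK

Dispense one catalyst tablet for the next digestion: with the fingertips press the plunger of the tablet dispenser all the way down once and let it come back up, so that a single tablet lies out on the steel deck; then nudge that tablet sideways along the deck, over the edge and into the porcelain dish that stands under one side of it. Do not grip or lift anything, keep the other tablets in the dispenser, and leave both dishes and the other things standing where they are.

Things in the scene. Friction and masses are not known exactly. Their poses are not given: they have to be found in the camera images.
- dispenser: hand tablet dispenser, fixed to the worktop: steel deck in front, clear upright tube with four stacked tablets (34 mm wide, top at z 0.097), white gearbox behind it (local x 0.019 to 0.109, y +-0.026, top z 0.078) with the plunger on top. Origin on the worktop under the tube's axis; x points from deck to gearbox (horizontal), z up, y = left when facing the tube from the deck
- plunger_top (a point): centre of the top of the plunger's round black cap (34 mm across), 64 mm behind the tube's axis; 125 mm above the worktop when up, 97 mm when fully down; moves with the plunger
- plunger (a joint): plunger travel in m: 0 up, 0.028 fully down against a hard stop, springs back up by itself when released; the spring takes about 2.5 N to start and 7 N at the stop. A full stroke slides the lowest tablet 41 mm out of the tube's foot onto the deck; each further stroke would eject another
- magazine (a point): point on the deck top on the tube's axis, 42 mm above the worktop; axes as the dispenser's. The tube's foot block spans local x and y -0.018 to 0.018 and -0.023 to 0.023, and stands 14.5 mm above the deck
- landing (a point): point on the deck top, 41 mm in front of the tube's axis (local x -0.041) and midway between the side edges, where the ejected tablet's centre comes to lie after a slow press. The deck is 68 mm wide, 5 mm thick, both side edges open with free space below; along its front edge (31 mm further out) runs a lip 3 mm high. Axes as the dispenser's
- tablet_0: the lowest tablet of the stack, the one to be dispensed: white disc 25 mm across, 12 mm thick, about 10 to 16 g; origin at the centre of its underside, z along its axis
- tablet_1: second tablet from below, same form and origin; stays in the tube
- tablet_2: third tablet from below, same form and origin; stays in the tube
- tablet_3: uppermost tablet, same form and origin; stays in the tube
- porcelain_dish: loose white porcelain evaporating dish, 72 mm across the rim, 26 mm high, 100 g, on the worktop beside the deck (left or right, with its centre about 61 mm from the deck's midline, its rim reaching about 9 mm under the deck's edge); origin at the centre of its underside
- glass_dish: loose low clear glass dish, 90 mm across, 13 mm high, on the worktop at the other side of the deck; origin at the centre of its underside; to be left alone
- tweezers: steel tweezers 123 mm long lying flat beside the gearbox; bystander
- stopper: small rubber stopper 26 mm across, 24 mm high, standing beside the gearbox; bystander
- marker: black-capped marker pen 136 mm long, 12 mm thick, lying near the front edge of the worktop; bystander
- dropper_bottle: small white bottle with a black cap, 33 mm across, 78 mm high, left on the worktop; bystander
- small_flask: small conical glass flask, 64 mm across, 106 mm high, at the back left; bystander
There are look-alikes about, which are no part of the job. What is shaped like the porcelain_dish but green or purple is not meant.

How it is judged (in metres and radians):
On the way, in this order (a step that is already met when the one before it is completed fails the run):
1. the plunger is pressed all the way down and the lowest tablet is out on the deck in front of the tube (value of joint plunger above 0.0255 m and x of tablet_0 in the frame of magazine below -0.034 m), for 0.05 s.
2. the plunger has come back up and the single tablet lies flat on the deck (value of joint plunger below 0.003 m and x of tablet_0 in the frame of magazine below -0.034 m and z of tablet_0 in the frame of magazine above -0.004 m and angle between tablet_0's own z axis and vertical below 0.2 rad and horizontal distance between each of tablet_1, tablet_2, tablet_3 and magazine below 0.012 m), for 0.1 s.
At the end, for the whole second after the job is handed in: The tablet lies at rest inside the porcelain dish (its centre within 24 mm of the dish's axis and below the rim), the dish stands level and within 20 mm of its place, the plunger is up, and the other three tablets are in the tube (horizontal distance between tablet_0 and porcelain_dish below 0.024 m and z of tablet_0 in the frame of porcelain_dish below 0.024 m and linear speed of tablet_0 below 0.02 m/s and angle between porcelain_dish's own z axis and vertical below 0.15 rad and value of joint plunger below 0.003 m and horizontal distance between each of tablet_1, tablet_2, tablet_3 and magazine below 0.012 m); the robot touches nothing.
It fails at once if a second tablet leaves the tube (not (horizontal distance between each of tablet_1, tablet_2, tablet_3 and magazine below 0.012 m)).
It fails at once if the tablet is lifted off the deck (more than 12 mm) (z of tablet_0 in the frame of magazine above 0.012 m).
It fails at once if the tablet falls beside the dish onto the worktop (height (world z) of tablet_0 below 0.03 m and horizontal distance between tablet_0 and porcelain_dish above 0.045 m).
It fails at once if the porcelain dish is lifted or pushed more than 20 mm (distance of porcelain_dish from where it was at the start of the episode above 0.02 m).
It fails at once if the glass dish or a bystander is moved more than 20 mm (distance of any of glass_dish, tweezers, stopper, marker, dropper_bottle, small_flask from where it was at the start of the episode above 0.02 m).
It also fails if it takes over 48 s, if anything falls off the work surface, if the arm or the gripper's body presses on something with over 40 N, if the wrist force passes 120 N, or if a joint passes its speed limit or range.

## Working session

There is one attempt and no reset: what is moved stays moved. The work goes in short steps, Python scripts to look and compute and a tool call to move; the robot and the scene stay as the last step left them, time stands still between calls to the robot, and variables do not carry over. Pictures are saved under pics/ and viewed, at most 10 in all, crops included, and the job is handed in when it is done.

```bash
mkdir -p pics; cat > h.py <<'E'
import numpy as np,cv2
from workcell import readout,cams,workorder,ctrl
def ray(name,uv,info=None):
    i=info or cams.camera_info(name);K=np.array(i["K"]);T=np.array(i["extrinsics"])
    d=(np.array(uv,float)-K[:2,2])/[K[0,0],K[1,1]];s=d.copy()
    for _ in range(30): s=d/(1+i["k1"]*(s@s))
    R=T[:3,:3];return -R.T@T[:3,3],R.T@np.array([s[0],s[1],1])
def onz(name,uv,z,info=None):
    o,d=ray(name,uv,info);return o+d*(z-o[2])/d[2]
def proj(name,p,info=None):
    i=info or cams.camera_info(name);K=np.array(i["K"]);T=np.array(i["extrinsics"])
    c=T[:3,:3]@np.array(p)+T[:3,3];s=c[:2]/c[2];s=s*(1+i["k1"]*(s@s));return s*[K[0,0],K[1,1]]+K[:2,2]
E
python3 - <<'E'
from h import *
for n in("scene","top"):
    im=cams.get_image(n);cv2.imwrite(f"pics/{n}0.png",im[:,:,::-1])
    i=cams.camera_info(n);print(n,i["K"],i["k1"],np.round(ray(n,(320,200)),3))
s=readout.get_state();print(s["time_s"],s["tool_pos"],s["ee_rot"],s["grip_width"])
E
```

```text
scene [[406.31503181   0.         315.1892406 ]
 [  0.         406.31503181 201.45287554]
 [  0.           0.           1.        ]] -0.055353520976735016 [[-0.1    0.47   0.481]
 [ 0.725 -0.544 -0.422]]
top [[385.80835876   0.         314.88876144]
 [  0.         385.80835876 206.02424653]
 [  0.           0.           1.        ]] -0.037413042667193516 [[ 0.52   0.018  0.961]
 [ 0.037 -0.022 -0.999]]
0.1 [ 0.27095864 -0.56272533  0.22190416] [-1.79919097e+02  6.69841635e-03  2.57172224e+01] 0.08761978559045752
```

View pics/top0.png

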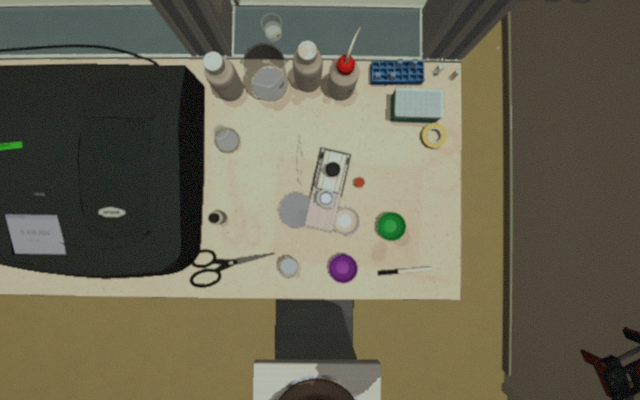

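View pics/scene0.png

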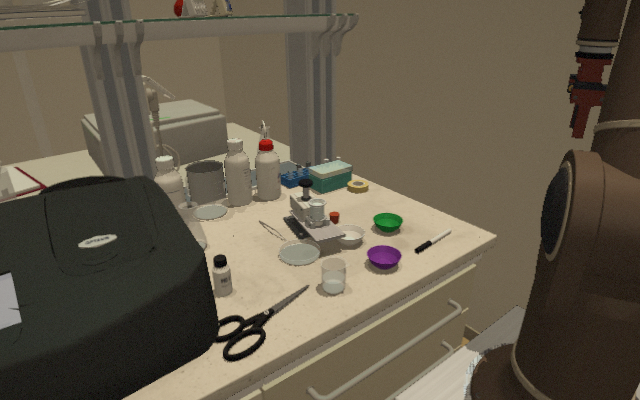

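The top view shows the black plunger cap at (332,170), the tube at (326,199), the deck running down to about (320,228), the porcelain dish at (346,221) to the right and the glass dish at (293,209) to the left. Next I measure these in an enlarged crop.

```bash
python3 - <<'E'
from h import *
im=cv2.imread("pics/top0.png");x0,y0=270,140
c=cv2.resize(im[y0:y0+100,x0:x0+100],None,fx=6,fy=6,interpolation=cv2.INTER_CUBIC);cv2.imwrite("pics/top0c.png",c)
g=cv2.cvtColor(im,cv2.COLOR_BGR2GRAY)
m=(g[155:185,320:345]<45).astype(np.uint8)
n,l,st,ce=cv2.connectedComponentsWithStats(m);print(st,ce+[320,155])
E
```

```text
[[  0   0  25  30 637]
 [  6   8  13  13 113]] [[331.91208791 169.57770801]
 [332.49557522 169.0619469 ]]
```

View pics/top0c.png

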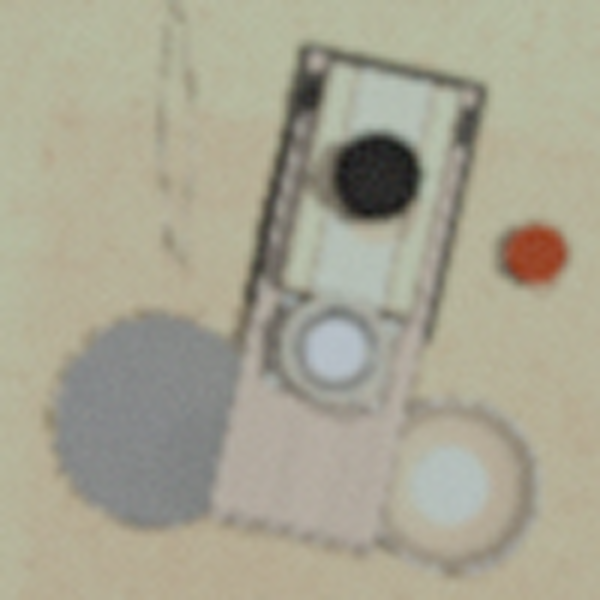

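The crop shows the cap at (375,177), the tube at (336,350), the deck's front corners at (213,513) and (372,552), and the dish bottom at (451,485). I convert these to world points and check them against the given sizes.

```bash
python3 - <<'E'
from h import *
f=lambda u,v:((u+.5)/6-.5+270,(v+.5)/6-.5+140)
cap=onz("top",(332.5,169.06),.125)
tab=onz("top",f(336,350),.090)
fl=onz("top",f(213,515),.044);fr=onz("top",f(372,553),.044)
dish=onz("top",f(451,485),.004);rim=onz("top",f(458,487),.026)
gl=onz("top",f(310,45),.02);gr=onz("top",f(485,90),.02)
for n in("cap","tab","fl","fr","dish","rim"):print(n,np.round(eval(n),4))
a=cap-tab;print("cap-tube",np.hypot(*a[:2]),np.degrees(np.arctan2(a[1],a[0])))
w=fl-fr;print("w",np.hypot(*w[:2]),np.degrees(np.arctan2(-w[0],w[1])*-1)*-1, "back",np.degrees(np.arctan2(*( (gl-gr)[:2]*[-1,1]))))
mid=(fl+fr)/2;b=cap-mid;print("cap-front",np.hypot(*b[:2]),"exp .136",np.degrees(np.arctan2(b[1],b[0])))
ya=np.degrees(np.arctan2(b[1],b[0]));t=np.radians(ya);X=np.array([np.cos(t),np.sin(t)]);Y=np.array([-X[1],X[0]])
print("X",X,"mag",cap[:2]-.064*X,"landing",cap[:2]-.105*X)
m=cap[:2]-.064*X
for p in(dish,rim,tab):print((p[:2]-m)@X,(p[:2]-m)@Y)
# scene check of cap
im=cams.get_image("scene");print("scene proj cap",proj("scene",cap))
E
```

```text
cap [ 0.6184 -0.0265  0.125 ]
tab [ 0.557  -0.0134  0.09  ]
fl [0.493 0.033 0.044]
fr [ 0.4786 -0.0301  0.044 ]
dish [ 0.5053 -0.0646  0.004 ]
rim [ 0.5048 -0.0656  0.026 ]
cap-tube 0.0628498168029323 -12.070376429381705
w 0.06473516008896936 -12.83051923732645 back -13.753509034565699
cap-front 0.13550155475516065 exp .136 -11.90476144421558
X [ 0.97849185 -0.2062855 ] mag [ 0.55579146 -0.01330901] landing [ 0.5156733 -0.0048513]
-0.0388374952343925 -0.0606461769239242
-0.03907929188050336 -0.06165559522533604
0.00115044575655359 0.00018166882572102295
scene proj cap [304.97922736 180.48396403]
```

```bash
cat >> h.py <<'E'
from scipy.spatial.transform import Rotation as Ro
def go(p,yaw):
    s=readout.get_state();R=Ro.from_euler("xyz",s["ee_rot"],degrees=True)
    G=Ro.from_euler("xyz",[180,0,yaw],degrees=True)
    print("shift",np.round(R.inv().apply(np.array(p)-s["tool_pos"]),4),"rot",np.round((R.inv()*G).as_rotvec(degrees=True),2))
E
python3 -c "
from h import *
go([.6184,-.0265,.165],-12.2)"
```

```text
shift [ 0.5457 -0.3324  0.0574] rot [-6.000e-02  3.000e-02  3.792e+01]
```

The rows are not in the units I measure in: shifts go in shares of 0.8 m and turns go in shares of 360 degrees. I convert before sending: 0.5457 m is 0.6821, 0.53 m is 0.6625, 37.9 degrees is 0.1053.

>>> inch_along(plan=[0.0375,-0.025,0,0,0,0.0056,0.0875,-0.05,0,0,0,0.0111,0.1375,-0.0875,0,0,0,0.0194,0.1875,-0.1125,0,0,0,0.0278,0.2375,-0.15,0,0,0,0.0361,0.2875,-0.175,0,0,0,0.0444,0.3375,-0.2,0,0,0,0.0528,0.3875,-0.2375,0,0,0,0.0611,0.4375,-0.2625,0,0,0,0.0694,0.4875,-0.3,0,0,0,0.0778,0.5375,-0.325,0,0,0,0.0861,0.5875,-0.3625,0,0,0,0.0944,0.625,-0.3813,0.0125,0,0,0.1,0.6625,-0.4,0.0313,0,0,0.1053,0.6821,-0.4155,0.0563,0,0,0.1053,0.6821,-0.4155,0.0713,0,0,0.1053,0.6821,-0.4155,0.0713,0,0,0.1053,0.6821,-0.4155,0.0713,0,0,0.1053], jaw=0, grip_force=10)

```text
time_s: 2.4
tool_pos: [0.6185, -0.0285, 0.1662]
ee_rot: [180.0, -0.0, -12.3]
wrist_force: [0.8, 0.1, 0.2]
grip_width: 0.0006
grip_force: 0.0
```

```bash
python3 - <<'E'
from h import *
i=cams.camera_info("wrist");im=cams.get_image("wrist");cv2.imwrite("pics/w1.png",im[:,:,::-1])
go([.6184,-.0265,.130],-12.2);print(readout.get_state()["time_s"],proj("wrist",[.6184,-.0265,.125],i),proj("wrist",[.5157,-.0049,.042],i))
E
```

```text
shift [-0.0007 -0.0017  0.0365] rot [ 0.02 -0.07 -0.08]
2.45 [315.84733894 221.22902705] [317.91973038 301.51456572]
```

View pics/w1.png

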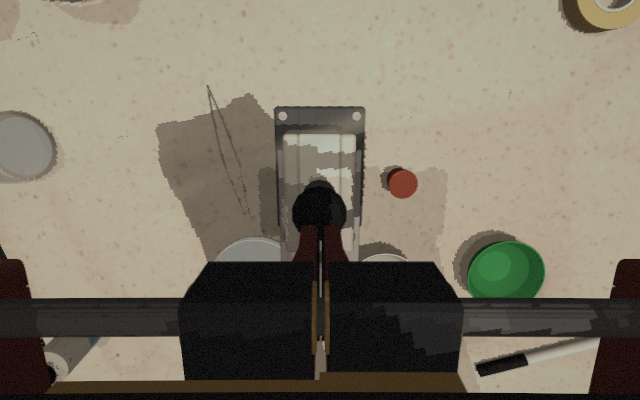

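The wrist view shows the cap at about (319,212), within 2–4 mm of the measured spot and under the fingertips. I press slowly.

To row units: 0.068 m is 0.085, 0.057 m is 0.0713.

>>> inch_along(plan=[0.0013,0,0.0188,0,0,0,0.0025,0,0.035,0,0,0,0.0025,0,0.045,0,0,0,0.0025,0,0.0488,0,0,0,0.0025,0,0.0525,0,0,0,0.0025,0,0.0563,0,0,0,0.0025,0,0.06,0,0,0,0.0025,0,0.0638,0,0,0,0.0025,0,0.0675,0,0,0,0.0025,0,0.0713,0,0,0,0.0025,0,0.075,0,0,0,0.0025,0,0.0788,0,0,0,0.0025,0,0.0825,0,0,0,0.0025,0,0.085,0,0,0,0.0025,0,0.085,0,0,0,0.0025,0,0.085,0,0,0])

```text
time_s: 4.45
tool_pos: [0.6205, -0.0272, 0.0976]
ee_rot: [180.0, 0.0, -12.2]
wrist_force: [-4.1, 0.1, 5.4]
grip_width: 0.0005
grip_force: 2.7
```

To row units: 0.0015 m is 0.0019, 0.001 m is 0.0013.

>>> inch_along(plan=[0,0,0.0013,0,0,0,0,0,0.0019,0,0,0,0,0,0.0019,0,0,0])

```text
time_s: 4.82
tool_pos: [0.6206, -0.0272, 0.097]
ee_rot: [180.0, -0.0, -12.2]
wrist_force: [-6.8, -0.5, 12.2]
grip_width: 0.0007
grip_force: 6.1
```

>>> inch_along(plan=[0,0,-0.005,0,0,0,0,0,-0.01,0,0,0,0,0,-0.015,0,0,0,0,0,-0.02,0,0,0,0,0,-0.025,0,0,0,0,0,-0.03,0,0,0,0,0,-0.035,0,0,0,0,0,-0.0425,0,0,0,0,0,-0.0563,0,0,0,0,0,-0.0875,0,0,0,0,0,-0.125,0,0,0,-0.05,0,-0.15,0,0,0,-0.1,-0.025,-0.15,0,0,0,-0.15,-0.05,-0.15,0,0,0,-0.2,-0.075,-0.15,0,0,0,-0.25,-0.1,-0.15,0,0,0,-0.25,-0.1,-0.15,0,0,0,-0.25,-0.1,-0.15,0,0,0])

```text
time_s: 7.08
tool_pos: [0.4427, 0.0928, 0.2169]
ee_rot: [-180.0, -0.1, -12.2]
wrist_force: [1.2, 0.3, -0.5]
grip_width: 0.0002
grip_force: 0.0
```

```bash
python3 - <<'E'
from h import *
i=cams.camera_info("wrist");im=cams.get_image("wrist");cv2.imwrite("pics/w2.png",im[:,:,::-1])
np.save("w2.npy",i,allow_pickle=True)
for p in([.6184,-.0265,.125],[.5157,-.0049,.054],[.5558,-.0133,.09]):print(proj("wrist",p,i))
t=cams.get_image("top");cv2.imwrite("pics/top2.png",t[:,:,::-1])
E
```

```text
[ 454.43495397 -124.48064287]
[412.46375672  73.17887295]
[428.32015163  10.52355786]
```

View pics/w2.png

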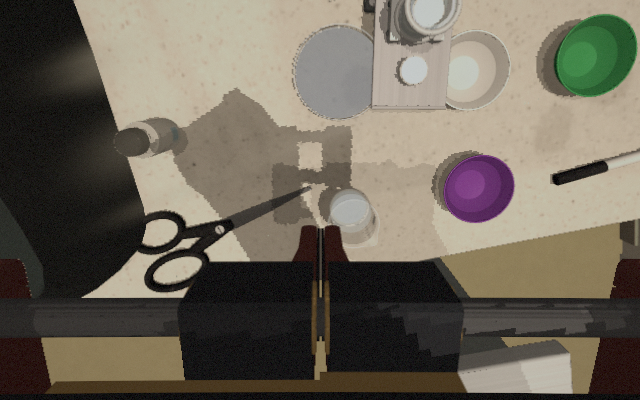

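The single tablet is at (413,71), within 2 px of the predicted landing spot. The stack is still in the tube and the dish is at (470,70). Now I go to the left of the tablet.

```bash
python3 - <<'E'
from h import *
i=np.load("w2.npy",allow_pickle=True).item();im=cv2.imread("pics/w2.png")
g=im[45:100,385:440].min(2);m=(g>205).astype(np.uint8);n,l,st,ce=cv2.connectedComponentsWithStats(m);k=1+np.argmax(st[1:,4]);c=ce[k]+[385,45];print(st[k],c)
t=onz("wrist",c,.054,i)
t0=np.radians(-12.2);X=np.array([np.cos(t0),np.sin(t0)]);Y=np.array([-X[1],X[0]])
d=(t[:2]-[.5558,-.0133]);print(t,d@X,d@Y)
L=onz("wrist",(374,107),.042,i);R=onz("wrist",(448,107),.042,i);print("deck corners",L,R)
for p in(L,R):print((p[:2]-[.5558,-.0133])@X,(p[:2]-[.5558,-.0133])@Y)
p=t[:2]+.042*Y;print(p);go([*p,.12],-12.2);go([*p,.047],-12.2)
E
```

```text
Traceback (most recent call last):
ValueError: attempt to get argmax of an empty sequence
```

```bash
python3 - <<'E'
from h import *
i=np.load("w2.npy",allow_pickle=True).item();im=cv2.imread("pics/w2.png")
g=im[50:95,390:438].max(2);th,m=cv2.threshold(g,0,1,cv2.THRESH_OTSU);n,l,st,ce=cv2.connectedComponentsWithStats(m);k=1+np.argmax(st[1:,4]);c=ce[k]+[390,50];print(th,st[k],c)
t=onz("wrist",c,.054,i)
t0=np.radians(-12.2);X=np.array([np.cos(t0),np.sin(t0)]);Y=np.array([-X[1],X[0]])
d=(t[:2]-[.5558,-.0133]);print(t,d@X,d@Y)
L=onz("wrist",(374,107),.042,i);R=onz("wrist",(448,107),.042,i)
for p in(L,R):print((p[:2]-[.5558,-.0133])@X,(p[:2]-[.5558,-.0133])@Y)
p=t[:2]+.042*Y;print(p);go([*p,.12],-12.2);go([*p,.047],-12.2)
E
```

```text
148.0 [   0    0   48   45 2021] [414.41415141  71.95546759]
[ 0.51633151 -0.0066803   0.054     ] -0.03997603770531396 -0.0018704734628814054
-0.06942025933071072 0.029930147174353057
-0.0694986042947541 -0.0376232056624328
[0.52520715 0.03437117]
shift [0.0927 0.0392 0.0965] rot [-0.01 -0.04 -0.07]
shift [0.0927 0.0392 0.1695] rot [-0.01 -0.04 -0.07]
```

To row units: 0.169 m is 0.2113, 0.12 m is 0.15.

>>> inch_along(plan=[0.0375,0.0163,0.0125,0,0,0,0.075,0.0325,0.0375,0,0,0,0.1125,0.0488,0.075,0,0,0,0.1156,0.0488,0.12,0,0,0,0.1156,0.0488,0.15,0,0,0,0.1156,0.0488,0.175,0,0,0,0.1156,0.0488,0.1938,0,0,0,0.1156,0.0488,0.205,0,0,0,0.1156,0.0488,0.2113,0,0,0,0.1156,0.0488,0.2113,0,0,0,0.1156,0.0488,0.2113,0,0,0])

```text
time_s: 8.55
tool_pos: [0.5245, 0.0356, 0.0477]
ee_rot: [-180.0, -0.1, -12.2]
wrist_force: [0.5, 0.2, 0.2]
grip_width: 0.0001
grip_force: 0.0
```

```bash
python3 - <<'E'
from h import *
im=cams.get_image("scene");cv2.imwrite("pics/s3.png",cv2.resize(im[160:280,240:400,::-1],None,fx=5,fy=5,interpolation=cv2.INTER_CUBIC))
s=readout.get_state();print(s["tool_pos"],s["wrist_force"])
E
```

```text
[0.52454913 0.03555912 0.04771281] [-0.15645755  0.24454532 -0.05968923]
```

View pics/s3.png

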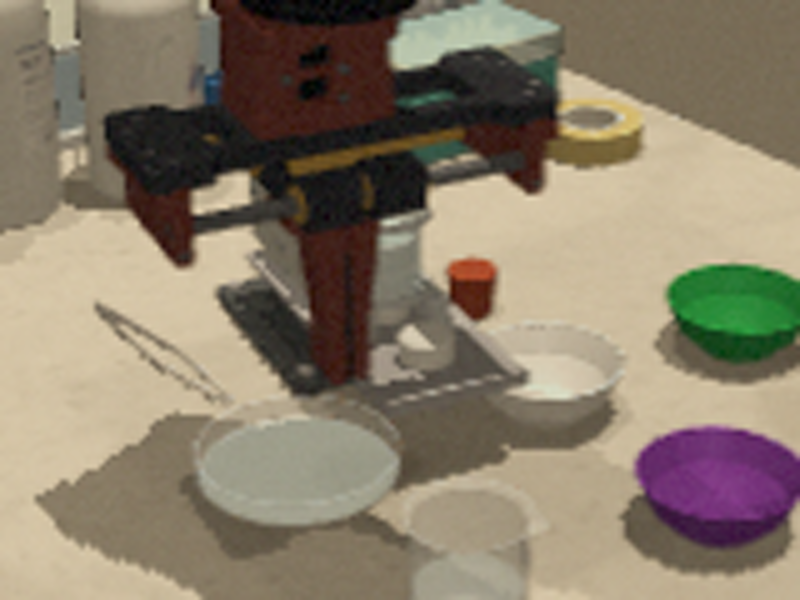

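The closed fingers stand left of the tablet (about (345,360)), with the tablet at (420,345) and the dish at (555,370) beyond it. Pushing to the right.

To row units: 0.065 m is 0.0813, 0.063 m is 0.0788.

>>> inch_along(plan=[0,0.0075,0,0,0,0,0,0.0138,0,0,0,0,0,0.0188,0,0,0,0,0,0.0238,0,0,0,0,0,0.0288,0,0,0,0,0,0.0338,0,0,0,0,0,0.0388,0,0,0,0,0,0.0438,0,0,0,0,0,0.0488,0,0,0,0,0,0.0525,0,0,0,0,0,0.0563,0,0,0,0,0,0.06,0,0,0,0,0,0.0638,0,0,0,0,0,0.0675,0,0,0,0,0,0.0713,0,0,0,0,0,0.075,0,0,0,0,0,0.0788,0,0,0,0,0,0.0813,0,0,0,0,0,0.0813,0,0,0,0])

```text
time_s: 10.98
tool_pos: [0.5104, -0.0282, 0.0472]
ee_rot: [180.0, -0.0, -12.2]
wrist_force: [0.2, -0.0, 0.0]
grip_width: 0.0001
grip_force: 0.0
```

```bash
python3 - <<'E'
from h import *
im=cams.get_image("scene");cv2.imwrite("pics/s4.png",cv2.resize(im[160:280,240:400,::-1],None,fx=5,fy=5,interpolation=cv2.INTER_CUBIC))
E
```

```text
(no output)
```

View pics/s4.png

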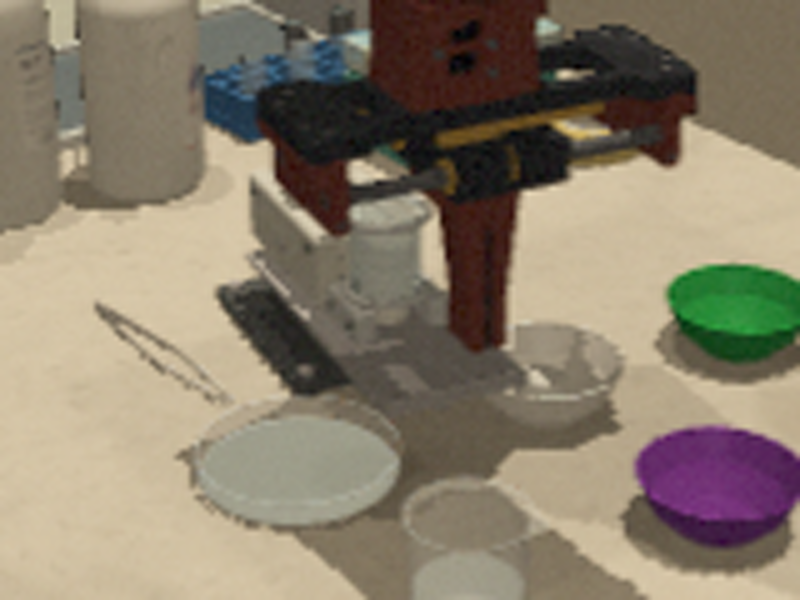

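The deck is empty, and something bright shows in the dish at (537,378). I raise the fingers and look.

To row units: -0.17 m is -0.2125, -0.15 m is -0.1875.

>>> inch_along(plan=[0,-0.0038,-0.0063,0,0,0,0,-0.0063,-0.0375,0,0,0,0,-0.0063,-0.0875,0,0,0,0,-0.0063,-0.1375,0,0,0,0,-0.0063,-0.1875,0,0,0,-0.05,0,-0.2125,0,0,0,-0.1,0,-0.2125,0,0,0,-0.125,0,-0.2125,0,0,0,-0.125,0,-0.2125,0,0,0,-0.125,0,-0.2125,0,0,0])

```text
time_s: 12.28
tool_pos: [0.4136, -0.0069, 0.2175]
ee_rot: [-180.0, -0.1, -12.2]
wrist_force: [1.4, -0.7, 0.6]
grip_width: 0.0005
grip_force: 0.0
```

```bash
python3 - <<'E'
from h import *
i=cams.camera_info("wrist");im=cams.get_image("wrist");np.save("w5.npy",i,allow_pickle=True)
u,v=proj("wrist",[.505,-.065,.01],i);print(u,v)
a,b=max(0,int(v)-70),max(0,int(u)-80);print(a,b)
c=cv2.resize(im[a:a+120,b:b+160,::-1],None,fx=5,fy=5,interpolation=cv2.INTER_CUBIC);cv2.imwrite("pics/w5.png",c)
E
```

```text
357.9347788183888 65.99503780837199
0 277
```

View pics/w5.png

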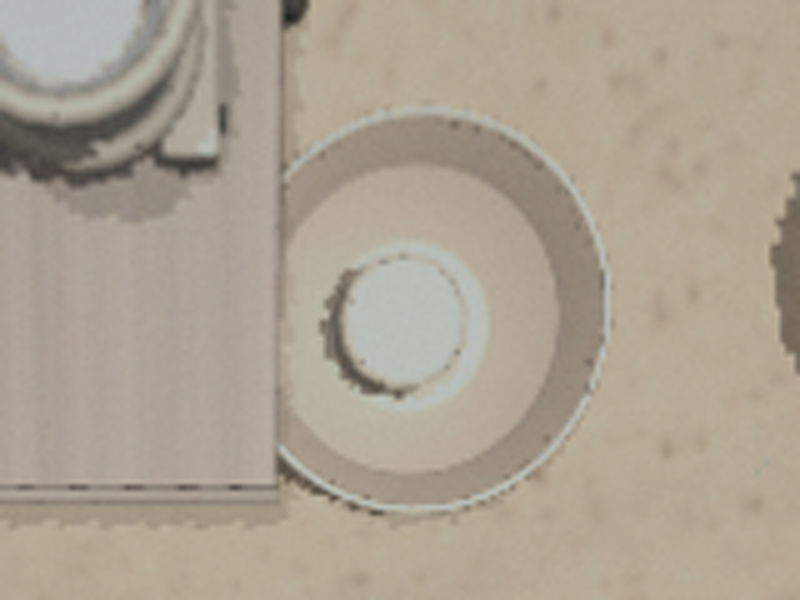

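The tablet lies flat near the centre of the dish (crop (405,320)), and the dish is in place. Handing in.

```bash
python3 -c "
from h import *
print(workorder.sign_off())"
```

```text
the job is handed in; nothing more can be done
None
```

The job is handed in after one full plunger stroke: the last picture shows the single tablet lying flat near the centre of the porcelain dish, with the dish in place; sign-off returned no verdict.

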